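Clip the lid onto the peg tub

ROBOT

A 6-joint arm with a two-finger parallel gripper is mounted at the origin on the work surface. World frame = base frame: x ahead of the robot, y to its left, z up, the work surface at z = 0. Lengths are in m, angles in rad, forces in N, time in s.
With the tool pointing down it reaches from about 0.35 to 0.925 m from the base axis. Payload 6.4 kg.
Tool frame: the origin (TCP) lies on the front face of the gripper's body, between the roots of the fingers; the fingertips stand 97 mm ahead of it and the grasp point (between the pads) lies 78 mm ahead of it (env.grip_depth is the distance from the TCP to the grasp point, in m); z points along the fingers, y is the line along which they close (so a half turn about z gives the same grasp; the last joint's range is limited). The gripper opens to 94 mm and grips with 3 to 60 N. Pads are 16 mm wide; open, the fingers measure 119 mm over their backs; the gripper's body (75 mm by 177 mm) begins 78 mm behind the grasp point.
Start: joints at [0.939, 0.245, 1.558, -0, 1.339, -0.174], TCP at [0.287, 0.583, 0.303] pointing down, gripper open.
Joint ranges: [-3.13, 3.13], [-1.02, 2.26], [0.13, 2.54], [-0.95, 4.09], [0.21, 2.88], [-2.74, 2.74]. Speed limits (rad/s): [2.57, 2.57, 3.14, 3.14, 3.14, 3.14].

INTERFACE

Orientations are given as a rotation vector (axis times angle).
In Python, from cell import sensors, imaging, env gives the robot as it stands. The module is installed in compiled form; this text tells all that it offers.
- The arm moves only by the tool drive_tool, never from a script. Its argument "increments" is a list of rows, each an object of numbers: "tx", "ty", "tz": the shift along the tool's x, y, z in units of 50 mm (1.0 is 50 mm); "ax", "ay", "az": the turn, a rotation vector about the tool's x, y, z in rad. In form: [{"tx": .., "ty": .., "tz": .., "ax": .., "ay": .., "az": ..}, ...]. A call has 1 to 10 rows; each row is the pose to reach, as a shift and turn from the pose commanded when the call began, along the tool's axes at that moment; what a row does not reach only later rows make up. A row lasts 1/8 s, in which the tool goes at most 62.5 mm and 10.7 degrees, less where a joint would pass 70% of its speed; a pose out of reach is approached as far as the arm can. A call with a gripper value outside its range is refused whole. "grip" is the finger opening in mm, from 0 to 94, set as the call begins (left out, the last holds). The fingers move at their own pace and stop on an object; the grip force is fixed at half the most. Time passes only in rows, so rows that repeat a pose let the fingers close. It gives the time, the measured TCP pose, the force, the opening and the grip force at its end, in the units of the state.
- sensors.read_state(): the state, without advancing time (a new reading comes with each control period).
- imaging.grab_frame(name): name is "scene" or "side" or "wrist"; returns a dict with "image" (400x640x3 uint8, blue, green, red), "fx", "fy", "cx", "cy" (pixels), "extrinsics" (4x4, takes a point from camera to world coordinates); the wrist camera has in their place "hand_eye" (4x4, takes a point from camera to tool coordinates, whose origin is the TCP and whose axes are the flange's). Camera axes: x right, y down, z forward; pixel columns grow to the right and rows downward; lengths in m; the calibration is good to about 2 mm. A picture is of the moment at which its call begins: read the wrist's pose just before it. There is no depth.
- env.hand_in(): hands the job in; it is judged then, once.
Trained networks look in the newest picture that a camera, given by its name, has taken for a name from the list of things; names that differ only in an ending like _2 or _b are one class to them, and where a whole thing is asked for, a point or a joint stands for the part that bears it (a point fixed in the world has none). Each returns a list of dicts, best first, with "score" (0 to 1); they miss things now and then, are a little off and sometimes report something else, mostly with a low value. They report only what shows in the picture. A call takes as long as a camera call. They do not tell look-alikes from the thing itself.
- imaging.boxes_of(target, camera): "rect" ([left, top, right, bottom] in pixels, round what is visible of it).
- imaging.cut_out(target, camera): "region" (400x640 bool, what is visible of it) and "rect" ([left, top, right, bottom] in pixels, round what is visible of it).
- imaging.tip_of(target, camera): "point" ([column, row] in pixels: a listed point, or the origin of a listed thing).
The state is a dict: "clock": time; "joint_pos": joint angles; "joint_vel": joint speeds; "effort": joint torques, N m; "tool_pos": TCP position; "orientation": TCP orientation; "force": force on the tool from outside, world axes, zero at the start; "moment": the same for the moment, N m; "opening": finger opening in m; "gripper_force": force on a finger pad.
Only numpy, scipy, OpenCV 4.12 (cv2) and the standard library are available. Lean on these libraries where they do the work, as an engineer would, in place of code of your own. Each camera call takes 0.05 s, during which the arm holds its last target. There are 200 camera calls.

TASK

Pick up the white clip-on lid and press it straight down onto the open yellow tub on the kitchen scale until both blue clip arms snap under the tub's rim and the lid sits fully home. Press with care: the tub rides on the scale's spring, and the pan must never be driven down to its stop. Leave everything else on the bench where it is and let go of the lid.

Things in the scene. Friction and masses are not known exactly. Their poses are not given: they have to be found in the camera images.
- lid: white rectangular lid, 129 (its x) x 90 (its y) mm, loose, about 0.12 kg, right way up; same when turned half round. Origin: centre of the foot of its skirt; z up. Its tapered skirt (100 x 60 mm at the foot, 111 x 71 mm at the top, 28 mm deep) fits inside the tub; the 4 mm plate spans z = 28 to 32 mm. A blue sprung clip arm hangs at each x end.
- bar (a point): centre of the lid's wooden grip bar, 54 mm above the lid's origin; axes as the lid's. The bar is 60 mm long along x, 14 mm thick along y, and stands on the plate from 22 mm below this point to 10 mm above it.
- scale: green mechanical kitchen scale fixed to the bench, base 150 (x) x 130 (y) x 40 mm. Origin: centre of its underside on the bench; z up. It carries the sprung steel pan with the open yellow tub fixed to it, whose long side lies along the scale's x.
- rim (a point): centre of the tub's mouth, level with the rim top, 130 mm above the bench when the pan is up; moves with the pan. x along the tub's long side, z up. White rim flange 130 x 90 mm outside, 4 mm thick, opening 114 x 74 mm. Fully home, the lid's plate lies on the rim: lid origin 28 mm below this point (up to 1.5 mm play upward), x axes parallel, either way round.
- pan (a joint): how far the scale's pan and tub are pressed down, m: 0 up, 0.020 at its stop; soft spring, about 1 N per mm, rises again when released. Pushing both clips over the rim takes roughly 11 to 15 N, hardest when the lid is about 7 mm above home; then the force falls away suddenly as they snap.
- clip_a (a joint): angle of the clip arm at the lid's +x end, rad: 0 at rest or snapped under the rim, grows outward to about 0.25 while the hook rides over the rim; sprung inward. Arm 30 mm wide, foot 6 mm above the lid's origin; inward hook, sloped below, its top 22.5 mm above the lid's origin. It first meets the rim when the lid is about 16 mm above home.
- clip_b (a joint): the same for the clip arm at the lid's -x end.
- weight: round dark steel weight, 56 mm across, 40 mm high, 0.6 kg; origin at the centre of its underside. Leave alone.
- bigpeg: large wooden clothes-peg lying flat, 130 (x) x 36 x 32 mm; origin at the centre of its underside. Leave alone.
- glue: white glue bottle with red cap, 48 mm across, 100 mm high, standing; origin at the centre of its underside. Leave alone.
- block: pale wooden block, 70 (x) x 100 (y) x 35 mm; origin at the centre of its underside. Leave alone.
There are look-alikes about, which are no part of the job. Leave any turquoise look-alike of the lid alone.

How it is judged:
On the way, in this order (a step that is already met when the one before it is completed fails the run):
1. the lid has been lifted off the bench (height (world z) of lid above 0.06 m), for 0.1 s.
2. both clips have snapped and the lid is home on the tub (horizontal distance between lid and rim below 0.006 m and z of lid in the frame of rim below -0.025 m and angle between lid's own z axis and vertical below 0.05 rad and value of joint each of clip_a, clip_b below 0.09 rad), for 0.2 s.
At the end, for the whole second after the job is handed in: The lid lies level (within 0.05 rad) on the tub, centred within 6 mm, its plate within 3 mm of the rim, both clip arms back in (below 0.09 rad), the pan up again (less than 5 mm down), the lid still and let go (all of step 2 and value of joint pan below 0.005 m and linear speed of lid below 0.02 m/s and not (contact force between the fingers and lid above 0.05 N)); the robot touches nothing.
It fails at once if the scale's pan is driven down to its stop (over 18 mm) (value of joint pan above 0.018 m).
It fails at once if the lid is forced against the tub or scale with over 60 N of contact (contact force between lid and scale above 60 N).
It fails at once if the lid is pressed on askew, tipped over 0.2 rad while it bears on the tub (contact force between lid and scale above 1 N and angle between lid's own z axis and vertical above 0.2 rad).
It fails at once if the weight, big peg, glue bottle or block is moved more than 25 mm (distance of any of weight, bigpeg, glue, block from where it was at the start of the episode above 0.025 m).
It also fails if it takes over 58 s, if anything falls off the work surface, if the arm or the gripper's body presses on something with over 40 N, if the wrist force passes 120 N, or if a joint passes its speed limit or range.

## Working session

There is one attempt and no reset: what is moved stays moved. The work goes in short steps, Python scripts to look and compute and a tool call to move; the robot and the scene stay as the last step left them, time stands still between calls to the robot, and variables do not carry over. Pictures are saved under pics/ and viewed, at most 10 in all, crops included, and the job is handed in when it is done.

Besides the shell and the picture viewer there is one more tool, called as name(argument=value, ...), one argument or row to a line, values as JSON. drive_tool: Moves the arm, as the interface text tells. Its arguments: {"type":"object","properties":{"increments":{"type":"array","items":{"type":"object","properties":{"tx":{"type":"number"},"ty":{"type":"number"},"tz":{"type":"number"},"ax":{"type":"number"},"ay":{"type":"number"},"az":{"type":"number"}}}},"grip":{"type":"number"}},"required":["increments"]}

```bash
mkdir -p pics
cat > h.py <<'E'
import numpy as np, cv2
from scipy.spatial.transform import Rotation as R
from cell import sensors, imaging, env
def grab(n):
    s=sensors.read_state(); f=imaging.grab_frame(n)
    if 'extrinsics' in f: T=np.array(f['extrinsics'])
    else:
        W=np.eye(4); W[:3,:3]=R.from_rotvec(s['orientation']).as_matrix(); W[:3,3]=s['tool_pos']
        T=W@np.array(f['hand_eye'])
    f['T']=T; return f
def onz(f,p,z):
    d=f['T'][:3,:3]@np.array([(p[0]-f['cx'])/f['fx'],(p[1]-f['cy'])/f['fy'],1]); o=f['T'][:3,3]
    return o+d*(z-o[2])/d[2]
def proj(f,P):
    c=np.linalg.inv(f['T'])@np.append(P,1); return np.array([f['fx']*c[0]/c[2]+f['cx'],f['fy']*c[1]/c[2]+f['cy']])
def tri(fs,ps):
    A=np.zeros((3,3));b=np.zeros(3)
    for f,p in zip(fs,ps):
        d=f['T'][:3,:3]@np.array([(p[0]-f['cx'])/f['fx'],(p[1]-f['cy'])/f['fy'],1]); d/=np.linalg.norm(d)
        M=np.eye(3)-np.outer(d,d);A+=M;b+=M@f['T'][:3,3]
    return np.linalg.solve(A,b)
E
python3 - <<'E'
from h import *
ims=[]
for n in ['scene','side','wrist']:
    f=grab(n); ims.append(f['image']); print(n,f['T'][:3,3].round(3))
    cv2.imwrite(f'pics/{n}0.png',f['image'])
    for t,z in [('lid',0),('bar',.054),('scale',0),('rim',.13),('weight',0),('bigpeg',0),('glue',0),('block',0)]:
        for r in imaging.tip_of(t,n)[:3]: print(t,round(r['score'],2),np.round(r['point']),onz(f,r['point'],z).round(3))
print(sensors.read_state()['orientation'])
E
```

```text
scene [ 0.828 -0.471  0.649]
lid 0.78 [334. 174.] [0.487 0.175 0.   ]
lid 0.63 [401. 251.] [0.734 0.032 0.   ]
lid 0.56 [278. 150.] [0.299 0.184 0.   ]
bar 0.76 [274. 135.] [0.293 0.181 0.054]
bar 0.59 [335. 162.] [0.495 0.163 0.054]
scale 0.8 [239. 306.] [ 0.515 -0.249  0.   ]
scale 0.73 [336. 161.] [0.465 0.225 0.   ]
rim 0.85 [221. 271.] [ 0.512 -0.26   0.13 ]
weight 0.87 [264. 196.] [0.377 0.017 0.   ]
bigpeg 0.83 [400. 250.] [0.73  0.033 0.   ]
bigpeg 0.58 [263. 195.] [0.373 0.018 0.   ]
glue 0.78 [349. 333.] [ 0.722 -0.189  0.   ]
block 0.94 [430. 212.] [0.75  0.174 0.   ]
side [ 0.322 -0.774  0.602]
lid 0.95 [204. 222.] [0.301 0.176 0.   ]
lid 0.9 [287. 209.] [0.496 0.183 0.   ]
bar 0.71 [198. 205.] [0.292 0.163 0.054]
bar 0.68 [285. 196.] [0.487 0.157 0.054]
scale 0.88 [352. 345.] [ 0.515 -0.258  0.   ]
rim 0.67 [356. 286.] [ 0.516 -0.261  0.13 ]
weight 0.79 [246. 261.] [0.374 0.007 0.   ]
bigpeg 0.9 [400. 232.] [0.721 0.027 0.   ]
glue 0.59 [387. 202.] [0.741 0.16  0.   ]
glue 0.24 [400. 232.] [0.721 0.03  0.   ]
block 0.55 [389. 202.] [0.747 0.158 0.   ]
wrist [0.218 0.617 0.385]
[-7.12774401e-01 -3.05965398e+00  3.71846163e-05]
```

View pics/scene0.png

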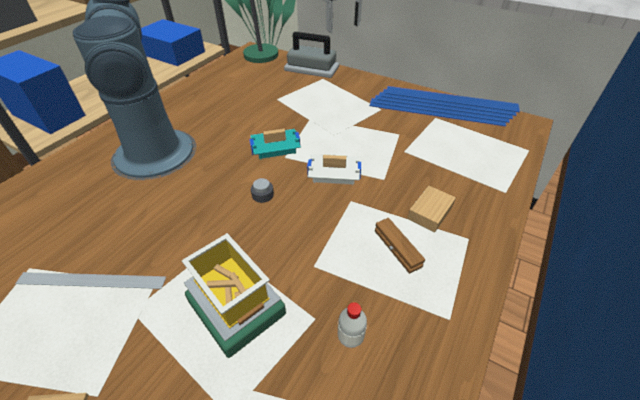

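View pics/side0.png

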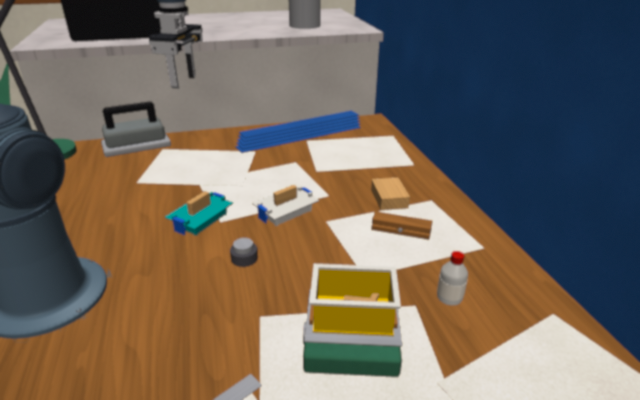

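Candidates for the lid: the white one (scene 335,170; side 287,203) and the turquoise look-alike (scene 275,143; side 200,213). The white toolbox-like thing at the back (312,60) isn't one. By the description I choose the white lid at about (0.49, 0.17). The tub is at scene (226,270), side (355,290). I'll check the choice in a crop.

Run:
```python
from h import *
a=cv2.imread('pics/scene0.png')[120:195,240:390]; b=cv2.imread('pics/side0.png')[175:250,160:330]
cv2.imwrite('pics/crop.png',np.vstack([cv2.resize(a,(600,300),interpolation=cv2.INTER_CUBIC),cv2.resize(b,(600,270),interpolation=cv2.INTER_CUBIC)]))
s=sensors.read_state();M=R.from_rotvec(s['orientation']).as_matrix()
f=grab('wrist');c=M.T@f['T'][:3,:3];print(c.round(2))
print((M.T@(np.array([.49,.17,.33])-s['tool_pos'])/.05).round(2))
```

```text
[[ 0.   -0.96 -0.26]
 [ 1.    0.   -0.  ]
 [ 0.   -0.26  0.96]]
[-7.29 -5.62 -0.55]
```

View pics/crop.png

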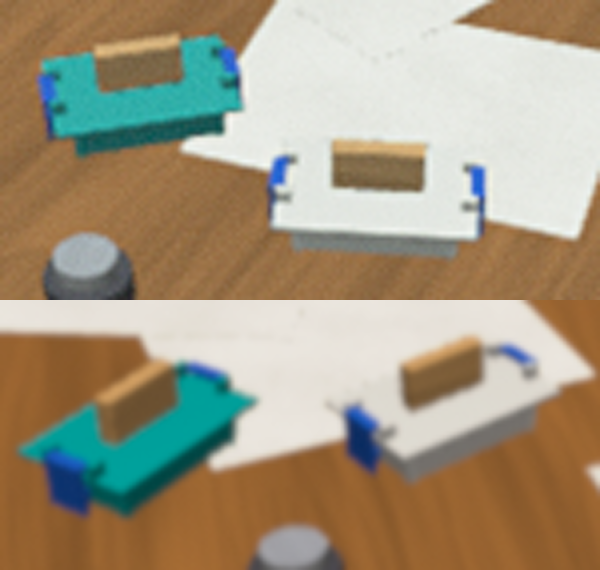

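The crop confirms it: the white lid with blue clips is on the right (scene 335,170), and the turquoise one is on the left. I'll move above the white lid.

drive_tool(
  increments=[
    {"tx":-7.3,"ty":-5.6,"tz":-0.5},
    {"tx":-7.3,"ty":-5.6,"tz":-0.5},
    {"tx":-7.3,"ty":-5.6,"tz":-0.5},
    {"tx":-7.3,"ty":-5.6,"tz":-0.5},
    {"tx":-7.3,"ty":-5.6,"tz":-0.5},
    {"tx":-7.3,"ty":-5.6,"tz":-0.5},
    {"tx":-7.3,"ty":-5.6,"tz":-0.5},
    {"tx":-7.3,"ty":-5.6,"tz":-0.5},
    {"tx":-7.3,"ty":-5.6,"tz":-0.5},
    {"tx":-7.3,"ty":-5.6,"tz":-0.5},
  ],
  grip=60,
)

```text
$.increments[0]: bad value
```

Run:
```python
from h import *
f=grab('wrist'); cv2.imwrite('pics/w1.png',f['image'])
s=sensors.read_state(); print(s['clock'],s['tool_pos'],s['orientation'])
for t,z in [('lid',0),('bar',.054)]:
    for r in imaging.tip_of(t,'wrist')[:3]: print(t,round(r['score'],2),np.round(r['point']),onz(f,r['point'],z).round(4))
hsv=cv2.cvtColor(f['image'],cv2.COLOR_BGR2HSV)
m=cv2.inRange(hsv,(105,120,50),(130,255,255))
n,l,st,c=cv2.connectedComponentsWithStats(m)
for i in range(1,n):
    if st[i,4]>40: print('blue',st[i],c[i].round(1),onz(f,c[i],.03).round(4))
for r in imaging.cut_out('bar','wrist')[:2]:
    g=r['region'].astype(np.uint8); print('cut',r['score'],r['rect'],cv2.minAreaRect(cv2.findNonZero(g)))
```

```text
1.45 [0.2872801  0.58309172 0.30267   ] [-7.12837192e-01 -3.05965143e+00 -2.56403041e-05]
blue [ 319  270  113   58 4592] [375.7 302. ] [0.4436 0.5855 0.03  ]
blue [ 384  366   88   34 2171] [430.7 381.9] [0.573  0.6018 0.03  ]
```

View pics/w1.png

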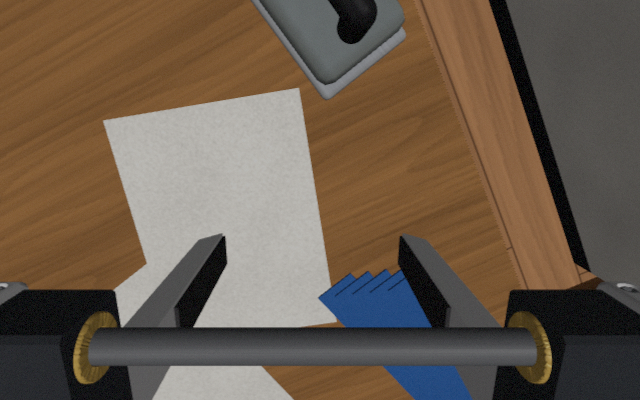

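The wrist view shows that the arm did not move, because the call was refused. I'll retry with all the fields and ramped rows.

drive_tool(
  increments=[
    {"tx":-0.9,"ty":-0.7,"tz":-0.1,"ax":0,"ay":0,"az":0},
    {"tx":-1.8,"ty":-1.4,"tz":-0.2,"ax":0,"ay":0,"az":0},
    {"tx":-2.7,"ty":-2.1,"tz":-0.3,"ax":0,"ay":0,"az":0},
    {"tx":-3.6,"ty":-2.8,"tz":-0.4,"ax":0,"ay":0,"az":0},
    {"tx":-4.5,"ty":-3.5,"tz":-0.5,"ax":0,"ay":0,"az":0},
    {"tx":-5.4,"ty":-4.2,"tz":-0.5,"ax":0,"ay":0,"az":0},
    {"tx":-6.3,"ty":-4.9,"tz":-0.5,"ax":0,"ay":0,"az":0},
    {"tx":-7.3,"ty":-5.6,"tz":-0.5,"ax":0,"ay":0,"az":0},
    {"tx":-7.3,"ty":-5.6,"tz":-0.5,"ax":0,"ay":0,"az":0},
  ],
  grip=60,
)

```text
clock: 2.72
tool_pos: [0.4924, 0.1676, 0.3279]
orientation: [0.722, 3.057, -0.0]
force: [0.3, -0.5, -0.7]
opening: 0.0604
gripper_force: 0.0
```

```bash
cat > look.py <<'E'
from h import *
import sys
f=grab('wrist'); cv2.imwrite(sys.argv[1],f['image'])
s=sensors.read_state(); print(s['clock'],s['tool_pos'],s['orientation'])
for t,z in [('lid',0),('bar',.054),('rim',.13)]:
    for r in imaging.tip_of(t,'wrist')[:2]: print(t,round(r['score'],2),np.round(r['point'],1),onz(f,r['point'],z).round(4))
hsv=cv2.cvtColor(f['image'],cv2.COLOR_BGR2HSV)
m=cv2.inRange(hsv,(105,120,50),(130,255,255))
n,l,st,c=cv2.connectedComponentsWithStats(m)
for i in range(1,n):
    if st[i,4]>40: print('blue',st[i],c[i].round(1),onz(f,c[i],.03).round(4))
E
python3 look.py pics/w2.png
```

```text
2.775 [0.49149428 0.16932158 0.32774074] [-7.18187899e-01 -3.05827682e+00 -5.43598646e-04]
lid 0.98 [312.  165.4] [0.4856 0.1701 0.    ]
blue [290   0  19  30 338] [298.4  12.2] [0.3406 0.2279 0.03  ]
blue [627   0  13  23 155] [635.1   7.4] [0.4828 0.5217 0.03  ]
blue [255 120  23  30 275] [266.3 134.6] [0.4299 0.1438 0.03  ]
blue [350 195  23  25 238] [361.3 207.3] [0.5482 0.2006 0.03  ]
```

View pics/w2.png

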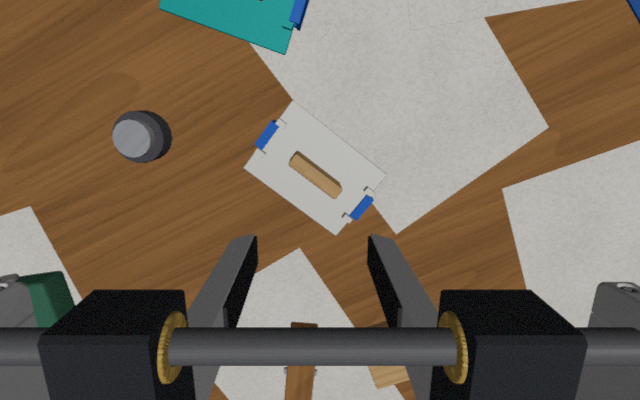

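The white lid is centred near (315,172), with blue clips at (266,135) and (361,207). That puts it at about (0.489, 0.172) with a yaw of about 0.448. I'll get a rough tub yaw before choosing the wrist turn.

Run:
```python
from h import *
f=grab('scene'); hsv=cv2.cvtColor(f['image'],cv2.COLOR_BGR2HSV)
r=imaging.boxes_of('scale','scene')[0]; print(r['rect'])
P=[onz(f,p,.13) for p in [(184,252),(228,235),(269,290),(222,310)]]
for i in range(4):
    d=P[(i+1)%4]-P[i]; print(P[i].round(3),np.linalg.norm(d).round(3),np.arctan2(d[1],d[0]).round(2))
print(np.round(sensors.read_state()['joint_pos'],2))
```

```text
[182.5, 230.3, 285.7, 359.9]
[ 0.43  -0.263  0.13 ] 0.08 1.03
[ 0.471 -0.195  0.13 ] 0.141 -0.39
[ 0.601 -0.248  0.13 ] 0.077 -2.14
[ 0.56  -0.313  0.13 ] 0.139 2.78
[ 0.12 -0.09  1.86  0.    1.36 -1.  ]
```

drive_tool(
  increments=[
    {"tx":0,"ty":0,"tz":0,"ax":0,"ay":0,"az":-0.18},
    {"tx":0,"ty":0,"tz":0.5,"ax":0,"ay":0,"az":-0.36},
    {"tx":0,"ty":0,"tz":1,"ax":0,"ay":0,"az":-0.54},
    {"tx":0,"ty":0,"tz":1.5,"ax":0,"ay":0,"az":-0.72},
    {"tx":0,"ty":0,"tz":2,"ax":0,"ay":0,"az":-0.9},
    {"tx":0,"ty":0,"tz":2,"ax":0,"ay":0,"az":-0.9},
    {"tx":0,"ty":0,"tz":2,"ax":0,"ay":0,"az":-0.9},
  ],
  grip=60,
)

```text
clock: 3.9
tool_pos: [0.4912, 0.1713, 0.2287]
orientation: [-0.687, 3.064, -0.0]
force: [-0.2, -0.5, 0.4]
opening: 0.06
gripper_force: 0.0
```

```bash
python3 look.py pics/w3.png
```

```text
3.95 [0.49149821 0.17112412 0.22911062] [-6.86631601e-01  3.06321387e+00 -3.61108706e-04]
lid 0.61 [313.6 185.7] [0.4855 0.1696 0.    ]
bar 0.95 [316.9 204.8] [0.4867 0.1727 0.054 ]
blue [444  36  57  32 694] [476.2  51.2] [0.3361 0.2315 0.03  ]
blue [296 111  40  15 557] [315.5 117.6] [0.4299 0.1448 0.03  ]
blue [300 268  34  12 397] [316.6 273.6] [0.5494 0.2026 0.03  ]
```

View pics/w3.png

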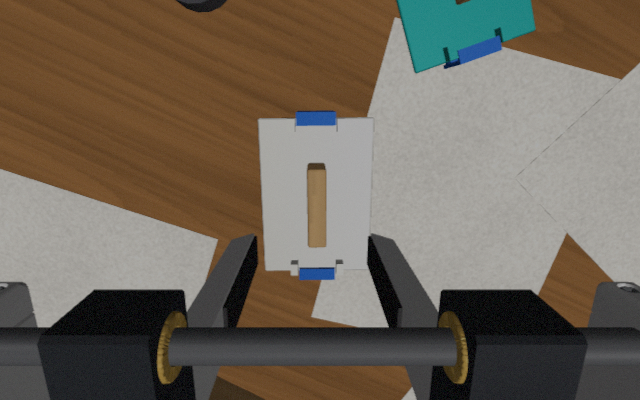

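The lid is aligned with the fingers, and the bar top runs from (317,168) to (317,247). I'll measure the bar along the tool's x, then descend.

Run:
```python
from h import *
f=grab('wrist'); s=sensors.read_state(); M=R.from_rotvec(s['orientation']).as_matrix()
def tl(p,z): return (M.T@(onz(f,p,z)-s['tool_pos'])*1000).round(1)
for p,z in [((316.5,168),.064),((316.5,247),.064),((316,118.5),.032),((317,269),.032),((315.5,111),.03),((317,279),.03)]: print(p,tl(p,z))
```

```text
(316.5, 168) [ 33.5   2.9 164.6]
(316.5, 247) [-26.6   3.1 164.7]
(316, 118.5) [ 66.3   2.7 196.5]
(317, 269) [-60.5   4.  196.7]
(315.5, 111) [ 71.9   2.4 198.5]
(317, 279) [-71.1   4.1 198.8]
```

drive_tool(
  increments=[
    {"tx":0.06,"ty":0.06,"tz":0.6,"ax":0,"ay":0,"az":0},
    {"tx":0.06,"ty":0.06,"tz":1.2,"ax":0,"ay":0,"az":0},
    {"tx":0.06,"ty":0.06,"tz":1.7,"ax":0,"ay":0,"az":0},
    {"tx":0.06,"ty":0.06,"tz":1.9,"ax":0,"ay":0,"az":0},
    {"tx":0.06,"ty":0.06,"tz":1.9,"ax":0,"ay":0,"az":0},
    {"tx":0.06,"ty":0.06,"tz":1.9,"ax":0,"ay":0,"az":0},
  ],
  grip=60,
)

```text
clock: 4.9
tool_pos: [0.4878, 0.1721, 0.1339]
orientation: [-0.688, 3.063, -0.0]
force: [-0.8, 0.5, -0.4]
opening: 0.0598
gripper_force: 0.0
```

drive_tool(
  increments=[
    {"tx":0,"ty":0,"tz":0,"ax":0,"ay":0,"az":0},
    {"tx":0,"ty":0,"tz":0,"ax":0,"ay":0,"az":0},
    {"tx":0,"ty":0,"tz":0,"ax":0,"ay":0,"az":0},
    {"tx":0,"ty":0,"tz":0,"ax":0,"ay":0,"az":0},
    {"tx":0,"ty":0,"tz":0,"ax":0,"ay":0,"az":0},
    {"tx":0,"ty":0,"tz":0,"ax":0,"ay":0,"az":0},
  ],
  grip=5,
)

```text
clock: 5.65
tool_pos: [0.4869, 0.172, 0.1326]
orientation: [0.689, -3.065, -0.0]
force: [-0.6, 0.1, 0.1]
opening: 0.0138
gripper_force: 30.0
```

drive_tool(
  increments=[
    {"tx":0,"ty":0,"tz":-0.4,"ax":0,"ay":0,"az":0},
    {"tx":0,"ty":0,"tz":-1.2,"ax":0,"ay":0,"az":0},
    {"tx":0,"ty":0,"tz":-2.2,"ax":0,"ay":0,"az":0},
    {"tx":0,"ty":0,"tz":-3.2,"ax":0,"ay":0,"az":0},
    {"tx":0,"ty":0,"tz":-4.1,"ax":0,"ay":0,"az":0},
    {"tx":0,"ty":0,"tz":-4.5,"ax":0,"ay":0,"az":0},
    {"tx":0,"ty":0,"tz":-4.5,"ax":0,"ay":0,"az":0},
  ],
  grip=5,
)

```text
clock: 6.52
tool_pos: [0.4874, 0.1721, 0.3592]
orientation: [-0.688, 3.062, -0.001]
force: [-0.1, 0.7, -1.0]
opening: 0.0138
gripper_force: 30.0
```

drive_tool(
  increments=[
    {"tx":0.1,"ty":-0.8,"tz":0,"ax":0,"ay":0,"az":0.06},
    {"tx":0.25,"ty":-2,"tz":0,"ax":0,"ay":0,"az":0.18},
    {"tx":0.4,"ty":-3.2,"tz":0,"ax":0,"ay":0,"az":0.3},
    {"tx":0.5,"ty":-4.4,"tz":0,"ax":0,"ay":0,"az":0.42},
    {"tx":0.6,"ty":-5.6,"tz":0,"ax":0,"ay":0,"az":0.54},
    {"tx":0.8,"ty":-6.8,"tz":0,"ax":0,"ay":0,"az":0.66},
    {"tx":0.9,"ty":-8,"tz":0,"ax":0,"ay":0,"az":0.74},
    {"tx":1,"ty":-9.2,"tz":0,"ax":0,"ay":0,"az":0.82},
    {"tx":1.1,"ty":-10.1,"tz":0,"ax":0,"ay":0,"az":0.82},
    {"tx":1.1,"ty":-10.1,"tz":0,"ax":0,"ay":0,"az":0.82},
  ],
  grip=5,
)

```text
clock: 7.78
tool_pos: [0.6528, -0.3107, 0.3536]
orientation: [-0.594, -3.08, -0.003]
force: [0.6, 0.7, -2.1]
opening: 0.0139
gripper_force: 30.0
```

```bash
python3 look.py pics/w4.png
```

```text
7.825 [ 0.65279997 -0.30884772  0.35421911] [-0.59188375 -3.0809335  -0.00337344]
lid 0.8 [309.3 228.7] [ 0.7243 -0.3437  0.    ]
bar 0.87 [313.3 267. ] [ 0.7527 -0.3497  0.054 ]
rim 0.8 [311.2   9.8] [ 0.514  -0.2563  0.13  ]
blue [ 282  121   61   24 1421] [311.7 132.7] [ 0.6089 -0.294   0.03  ]
blue [616 273  24  13 125] [631.6 279. ] [0.9289 0.014  0.03  ]
blue [ 481  288  115   39 1955] [553.6 313.3] [ 0.9411 -0.0879  0.03  ]
blue [ 460  366  117   34 3490] [517.3 382.4] [ 1.0298 -0.1568  0.03  ]
blue [285 375  55  25 850] [316.5 390.2] [ 0.9387 -0.4192  0.03  ]
blue [ 55 386  37  14 299] [ 73.6 394.4] [ 0.819  -0.7363  0.03  ]
```

View pics/w4.png

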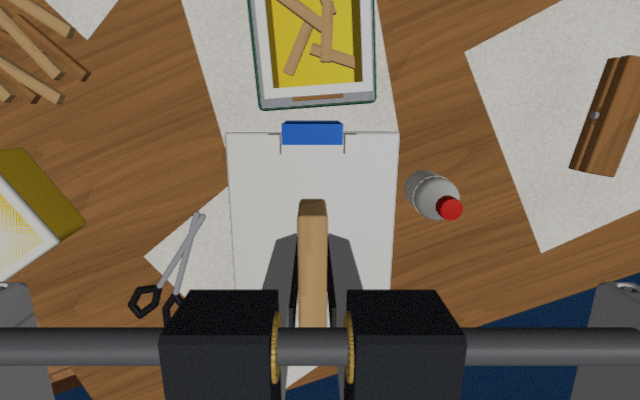

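The tub (rim near-edge corners about (261,107) and (375,102)) is cut off at the top, and the lid is well held. I'll raise and close in so the whole rim shows.

drive_tool(
  increments=[
    {"tx":0.2,"ty":0,"tz":-0.8,"ax":0,"ay":0,"az":0},
    {"tx":0.4,"ty":0,"tz":-1.8,"ax":0,"ay":0,"az":0},
    {"tx":0.6,"ty":0,"tz":-2.7,"ax":0,"ay":0,"az":0},
    {"tx":0.7,"ty":0,"tz":-3,"ax":0,"ay":0,"az":0},
    {"tx":0.7,"ty":0,"tz":-3,"ax":0,"ay":0,"az":0},
    {"tx":0.7,"ty":0,"tz":-3,"ax":0,"ay":0,"az":0},
  ],
  grip=5,
)

```text
clock: 8.72
tool_pos: [0.6208, -0.2947, 0.5044]
orientation: [-0.589, -3.082, -0.003]
force: [-0.3, 0.4, -1.3]
opening: 0.0135
gripper_force: 30.0
```

```bash
python3 look.py pics/w5.png; python3 -c "
import cv2
a=cv2.imread('pics/w5.png')[0:150,220:420]; cv2.imwrite('pics/w5c.png',cv2.resize(a,(800,600),interpolation=cv2.INTER_CUBIC))"
```

```text
8.775 [ 0.62086586 -0.29483859  0.50425982] [-0.58871459 -3.08134571 -0.00318003]
lid 0.58 [311.3 228.4] [ 0.743  -0.3448  0.    ]
bar 0.85 [312.7 265.9] [ 0.7866 -0.3596  0.054 ]
rim 0.91 [308.7  73.7] [ 0.5132 -0.2568  0.13  ]
blue [ 282  121   61   24 1417] [312.  132.7] [ 0.5875 -0.2819  0.03  ]
blue [  439   226   201   101 10142] [548.2 286.4] [0.9853 0.0043 0.03  ]
blue [  52  366  113   34 2908] [109.4 384.4] [ 0.8829 -0.8125  0.03  ]
blue [ 285  366   55   34 1602] [312.1 382.8] [ 1.0214 -0.4538  0.03  ]
blue [ 460  366  117   34 3440] [517.5 382.4] [ 1.1642 -0.0915  0.03  ]
```

View pics/w5c.png

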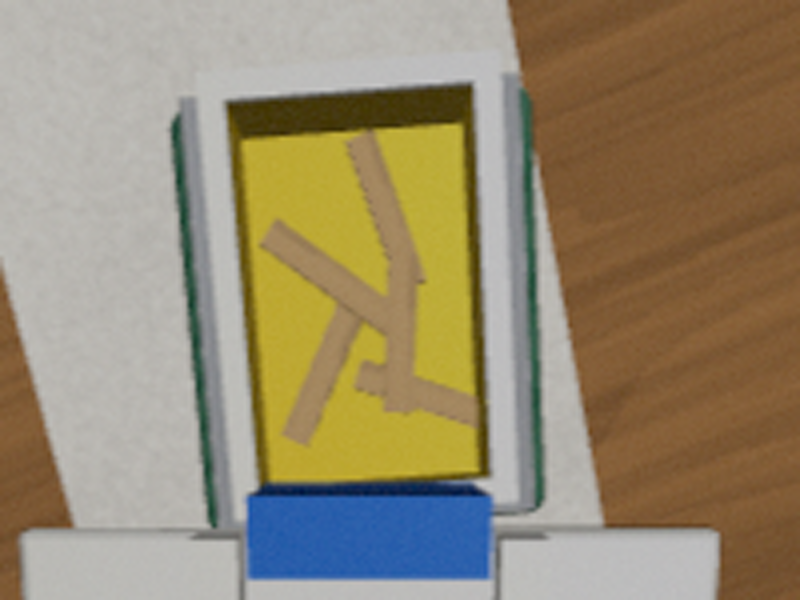

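The tub's opening shows whole: corners at crop (229,101), (472,84), (490,475) and (262,484). The lid's far plate edge is at crop row 530, from x=22 to x=718. I'll fit both.

```bash
cat > fit.py <<'E'
from h import *
f=grab('wrist'); s=sensors.read_state(); Mr=R.from_rotvec(s['orientation']).as_matrix()
img=f['image'];hsv=cv2.cvtColor(img,cv2.COLOR_BGR2HSV)
c=lambda x,y:(x/4+220,y/4)
P=np.array([onz(f,c(*p),.13) for p in [(229,101),(472,84),(490,475),(262,484)]])
L=lambda i,j:np.linalg.norm(P[i]-P[j]).round(4)
print('dims',L(0,1),L(2,3),L(1,2),L(0,3),'centre',P.mean(0).round(4))
d=(P[2]-P[1])+(P[3]-P[0]); yaw=np.arctan2(d[1],d[0]); print('yaw',yaw.round(4),[np.arctan2(*(P[a]-P[b])[1::-1]).round(3) for a,b in [(2,1),(3,0)]])
ty=Mr[:2,1]; print('tool y-90', (np.arctan2(ty[1],ty[0])-np.pi/2).round(4))
# lid in tool coords
W=np.eye(4);W[:3,:3]=Mr;W[:3,3]=s['tool_pos'];g=dict(f);g['T']=np.linalg.inv(W)@f['T']
for n,p,z in [('pl',c(22,531),.102),('pr',c(718,531),.102),('bl',c(247,490),.104),('br',c(492,490),.104)]: print(n,(onz(g,p,z)*1000).round(1))
t=Mr.T@(P.mean(0)-s['tool_pos'])*1000; print('rim in tool mm',t.round(1))
E
python3 fit.py
```

```text
dims 0.072 0.0721 0.1127 0.1109 centre [ 0.5141 -0.2547  0.13  ]
yaw -0.3087 [np.float64(-0.308), np.float64(-0.309)]
tool y-90 -0.3778
pl [ 62.8 -44.9 102. ]
pr [ 62.8  44.2 102. ]
bl [ 67.8 -16.2 104. ]
br [ 67.8  15.3 104. ]
rim in tool mm [113.4  -2.1 376.4]
```

drive_tool(
  increments=[
    {"tx":0.7,"ty":0,"tz":0,"ax":0,"ay":0,"az":-0.03},
    {"tx":1.5,"ty":-0.03,"tz":0.6,"ax":0,"ay":0,"az":-0.07},
    {"tx":2.1,"ty":-0.04,"tz":1.4,"ax":0,"ay":0,"az":-0.07},
    {"tx":2.27,"ty":-0.04,"tz":2.4,"ax":0,"ay":0,"az":-0.07},
    {"tx":2.27,"ty":-0.04,"tz":3.4,"ax":0,"ay":0,"az":-0.07},
    {"tx":2.27,"ty":-0.04,"tz":4.2,"ax":0,"ay":0,"az":-0.07},
    {"tx":2.27,"ty":-0.04,"tz":4.4,"ax":0,"ay":0,"az":-0.07},
    {"tx":2.27,"ty":-0.04,"tz":4.4,"ax":0,"ay":0,"az":-0.07},
    {"tx":2.27,"ty":-0.04,"tz":4.4,"ax":0,"ay":0,"az":-0.07},
  ],
  grip=5,
)

```text
clock: 10.1
tool_pos: [0.5155, -0.2557, 0.2901]
orientation: [0.481, 3.101, -0.003]
force: [0.3, 0.1, -1.3]
opening: 0.0139
gripper_force: 30.0
```

Run:
```python
from h import *
s=sensors.read_state();Mr=R.from_rotvec(s['orientation']).as_matrix();print(s['clock'],s['tool_pos'],(Mr[:,2]).round(4),(np.arctan2(Mr[1,1],Mr[0,1])-np.pi/2).round(4),s['force'])
o=[]
for n,(x0,y0,x1,y1) in [('scene',(160,190,310,340)),('side',(280,220,430,370))]:
    f=grab(n); o.append(cv2.resize(f['image'][y0:y1,x0:x1],(400,400),interpolation=cv2.INTER_CUBIC))
    for t in ['lid','rim']:
        for r in imaging.tip_of(t,n)[:1]: print(n,t,r['score'],r['point'])
    c=np.array([.5141,-.2547]); th=-.309
    # predicted rim corners
    print([proj(f,[*(c+np.array([[np.cos(th),-np.sin(th)],[np.sin(th),np.cos(th)]])@np.array(q)),.13]).round(1).tolist() for q in [(.065,.045),(.065,-.045),(-.065,-.045),(-.065,.045)]])
cv2.imwrite('pics/c1.png',np.hstack(o))
```

```text
10.1 [ 0.51545149 -0.25566828  0.29005362] [ 0.0031 -0.0024 -1.    ] -0.3077 [ 0.32876975  0.10372342 -1.2729752 ]
scene lid 0.84 [222.4, 261.7]
[[269.2, 279.1], [221.1, 313.2], [181.3, 260.0], [226.9, 232.8]]
side lid 0.75 [356.9, 269.6]
side rim 0.77 [356.5, 283.8]
[[394.7, 266.1], [399.9, 305.9], [308.6, 302.1], [312.7, 262.9]]
```

View pics/c1.png

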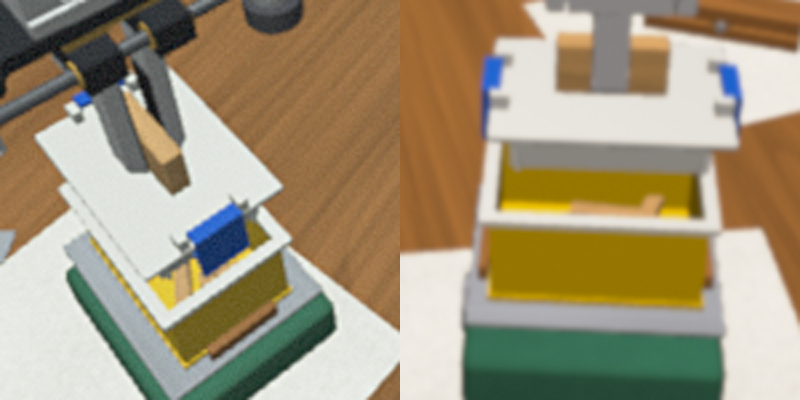

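The camera views agree with the fitted rim within about 1 px: side corners (720,229) and (476,219) predicted, (718,228) and (480,217) seen. The lid hangs level and square over the mouth. I'll lower to just above first clip contact.

drive_tool(
  increments=[
    {"tx":0,"ty":0,"tz":0.15,"ax":0,"ay":0,"az":0},
    {"tx":0,"ty":0,"tz":0.3,"ax":0,"ay":0,"az":0},
    {"tx":0,"ty":0,"tz":0.45,"ax":0,"ay":0,"az":0},
    {"tx":0,"ty":0,"tz":0.6,"ax":0,"ay":0,"az":0},
    {"tx":0,"ty":0,"tz":0.7,"ax":0,"ay":0,"az":0},
    {"tx":0,"ty":0,"tz":0.7,"ax":0,"ay":0,"az":0},
    {"tx":0,"ty":0,"tz":0.7,"ax":0,"ay":0,"az":0},
  ],
  grip=5,
)

```text
clock: 11.28
tool_pos: [0.5149, -0.2551, 0.2534]
orientation: [0.481, 3.104, -0.001]
force: [-0.2, 0.4, 2.2]
opening: 0.0138
gripper_force: 30.0
```

Run:
```python
from h import *
s=sensors.read_state();print(s['clock'],s['tool_pos'],s['force'])
o=[]
c=np.array([.5141,-.2547]); th=-.309; Q=np.array([[np.cos(th),-np.sin(th)],[np.sin(th),np.cos(th)]])
for n,(x0,y0,x1,y1) in [('scene',(160,190,310,340)),('side',(280,220,430,370))]:
    f=grab(n); im=cv2.resize(f['image'][y0:y1,x0:x1],(400,400),interpolation=cv2.INTER_CUBIC)
    for z,col,hx,hy in [(s['tool_pos'][2]-.102,(0,0,255),.0635,.045),(.13,(255,0,255),.065,.045)]:
        pts=np.array([proj(f,[*(c+Q@np.array(q)),z]) for q in [(hx,hy),(hx,-hy),(-hx,-hy),(-hx,hy)]])
        cv2.polylines(im,[((pts-[x0,y0])*400/150).astype(np.int32)],True,col,1)
    o.append(im)
cv2.imwrite('pics/c2.png',np.hstack(o))
```

```text
11.275 [ 0.51486926 -0.25514112  0.25338214] [-0.16260111  0.39957779  2.23563441]
```

View pics/c2.png

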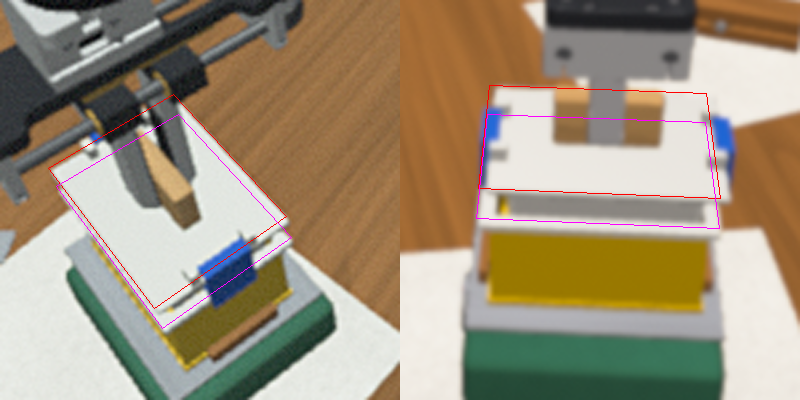

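The lid is entering the mouth, but in the side view its clips (481 and 735) look shifted right of the rim's middle. I'll measure that offset from the blue clips before pressing.

```bash
cat > off.py <<'E'
from h import *
s=sensors.read_state(); lz=s['tool_pos'][2]-.134
print(s['clock'],s['tool_pos'],s['force'])
c=np.array([.5141,-.2547]); th=-.309; Q=np.array([[np.cos(th),-np.sin(th)],[np.sin(th),np.cos(th)]])
for n,(x0,y0,x1,y1) in [('scene',(160,190,310,340)),('side',(280,220,430,370))]:
    f=grab(n); hsv=cv2.cvtColor(f['image'],cv2.COLOR_BGR2HSV)
    m=cv2.inRange(hsv,(105,110,50),(130,255,255)); m2=np.zeros_like(m); m2[y0:y1,x0:x1]=m[y0:y1,x0:x1]
    k,l,st,ce=cv2.connectedComponentsWithStats(m2)
    for i in range(1,k):
        if st[i,4]>12:
            print(n,'blue',st[i],ce[i].round(1),'rimframe at z',[(Q.T@(onz(f,ce[i],lz+h)[:2]-c)*1000).round(1).tolist() for h in (.02,.032)])
    # bar (wood) top: brown-orange bright
    for r in imaging.cut_out('bar',n)[:1]:
        mm=r['region']; ys,xs=np.nonzero(mm); p=(xs.mean(),ys.mean()); print(n,'bar',r['score'],len(xs),r['rect'],(Q.T@(onz(f,p,lz+.054)[:2]-c)*1000).round(1))
    for r in imaging.tip_of('bar',n)[:1]: print('bartip',r['score'],(Q.T@(onz(f,r['point'],lz+.054)[:2]-c)*1000).round(1))
    for r in imaging.tip_of('rim',n)[:1]: print('rimtip',r['score'],(Q.T@(onz(f,r['point'],.13)[:2]-c)*1000).round(1))
    for r in imaging.tip_of('lid',n)[:1]: print('lidtip',r['score'],(Q.T@(onz(f,r['point'],lz)[:2]-c)*1000).round(1))
E
python3 off.py
```

```text
11.375 [ 0.51478149 -0.25509373  0.25321873] [0.02206502 1.29415749 2.21028216]
scene blue [194 239   5   5  14] [195.6 240.9] rimframe at z [[-78.0, -8.5], [-67.6, -11.0]]
scene blue [234 279  22  26 316] [245.3 291.6] rimframe at z [[63.8, 1.0], [70.9, -1.6]]
scene bar 0.97 1241 [251.3, 127.2, 300.8, 159.9] [-175.   241.5]
bartip 0.93 [-201.7  263.1]
rimtip 0.43 [162.  247.6]
lidtip 0.61 [-220.3  273.3]
side blue [311 261   7  21  77] [313.3 267.7] rimframe at z [[-62.5, 21.6], [-61.5, 6.7]]
side blue [397 264   8  14  74] [400.7 270.4] rimframe at z [[71.5, 23.4], [69.0, 8.4]]
side bar 0.88 1661 [166.4, 189.9, 234.1, 233.6] [-260.5  113.6]
bartip 0.64 [-272.1  148.3]
lidtip 0.87 [ 3.9 -1.7]
```

drive_tool(
  increments=[
    {"tx":0,"ty":0,"tz":-0.08,"ax":0,"ay":0,"az":0},
    {"tx":0.03,"ty":0,"tz":-0.08,"ax":0,"ay":0,"az":0},
    {"tx":0.06,"ty":0,"tz":-0.08,"ax":0,"ay":0,"az":0},
    {"tx":0.06,"ty":0,"tz":-0.08,"ax":0,"ay":0,"az":0},
  ],
  grip=5,
)

```text
clock: 12.38
tool_pos: [0.5114, -0.2539, 0.2562]
orientation: [-0.482, -3.104, -0.001]
force: [-0.7, -0.1, -1.5]
opening: 0.0136
gripper_force: 30.0
```

```bash
python3 off.py | grep -v -i -E "bar|tip"
```

```text
12.375 [ 0.51140748 -0.25394601  0.25617945] [-0.71047058 -0.05848373 -1.53155936]
scene blue [191 237   7   4  16] [194.  238.3] rimframe at z [[-82.4, -8.5], [-71.8, -10.9]]
scene blue [233 277  22  25 311] [243.8 288.8] rimframe at z [[59.9, 1.3], [67.2, -1.4]]
side blue [309 259   7  21  78] [311.3 265.7] rimframe at z [[-65.7, 22.7], [-64.6, 7.7]]
side blue [395 262   8  15  74] [398.8 268.4] rimframe at z [[68.4, 24.2], [66.0, 9.1]]
```

drive_tool(
  increments=[
    {"tx":0,"ty":0,"tz":0.05,"ax":0,"ay":0,"az":0},
    {"tx":0,"ty":0,"tz":0.1,"ax":0,"ay":0,"az":0},
    {"tx":0,"ty":0,"tz":0.15,"ax":0,"ay":0,"az":0},
    {"tx":0,"ty":0,"tz":0.2,"ax":0,"ay":0,"az":0},
    {"tx":0,"ty":0,"tz":0.24,"ax":0,"ay":0,"az":0},
    {"tx":0,"ty":0,"tz":0.24,"ax":0,"ay":0,"az":0},
  ],
  grip=5,
)

```text
clock: 13.62
tool_pos: [0.5119, -0.2543, 0.2449]
orientation: [0.482, 3.104, -0.001]
force: [0.1, -0.6, 1.3]
opening: 0.0139
gripper_force: 30.0
```

drive_tool(
  increments=[
    {"tx":0,"ty":0,"tz":0.04,"ax":0,"ay":0,"az":0},
    {"tx":0,"ty":0,"tz":0.08,"ax":0,"ay":0,"az":0},
    {"tx":0,"ty":0,"tz":0.12,"ax":0,"ay":0,"az":0},
    {"tx":0,"ty":0,"tz":0.12,"ax":0,"ay":0,"az":0},
  ],
  grip=5,
)

```text
clock: 14.12
tool_pos: [0.5119, -0.2543, 0.2389]
orientation: [0.482, 3.104, -0.001]
force: [-0.3, -0.6, 4.8]
opening: 0.0138
gripper_force: 30.0
```

drive_tool(
  increments=[
    {"tx":0,"ty":0,"tz":0.03,"ax":0,"ay":0,"az":0},
    {"tx":0,"ty":0,"tz":0.06,"ax":0,"ay":0,"az":0},
    {"tx":0,"ty":0,"tz":0.09,"ax":0,"ay":0,"az":0},
    {"tx":0,"ty":0,"tz":0.09,"ax":0,"ay":0,"az":0},
  ],
  grip=5,
)

```text
clock: 14.62
tool_pos: [0.5121, -0.2544, 0.235]
orientation: [0.481, 3.103, -0.001]
force: [-0.3, 0.3, 6.7]
opening: 0.0138
gripper_force: 30.0
```

drive_tool(
  increments=[
    {"tx":0,"ty":0,"tz":0.03,"ax":0,"ay":0,"az":0},
    {"tx":0,"ty":0,"tz":0.06,"ax":0,"ay":0,"az":0},
    {"tx":0,"ty":0,"tz":0.06,"ax":0,"ay":0,"az":0},
  ],
  grip=5,
)

```text
clock: 15.0
tool_pos: [0.5122, -0.2545, 0.2325]
orientation: [0.481, 3.103, -0.001]
force: [-1.6, 0.5, 8.3]
opening: 0.0137
gripper_force: 30.0
```

drive_tool(
  increments=[
    {"tx":0,"ty":0,"tz":0.03,"ax":0,"ay":0,"az":0},
    {"tx":0,"ty":0,"tz":0.05,"ax":0,"ay":0,"az":0},
    {"tx":0,"ty":0,"tz":0.05,"ax":0,"ay":0,"az":0},
  ],
  grip=5,
)

```text
clock: 15.38
tool_pos: [0.5124, -0.2546, 0.2304]
orientation: [0.481, 3.102, -0.002]
force: [-0.7, 0.9, 10.4]
opening: 0.014
gripper_force: 30.0
```

drive_tool(
  increments=[
    {"tx":0,"ty":0,"tz":0.02,"ax":0,"ay":0,"az":0},
    {"tx":0,"ty":0,"tz":0.04,"ax":0,"ay":0,"az":0},
    {"tx":0,"ty":0,"tz":0.04,"ax":0,"ay":0,"az":0},
  ],
  grip=5,
)

```text
clock: 15.75
tool_pos: [0.5123, -0.2546, 0.2277]
orientation: [0.481, 3.102, -0.002]
force: [-0.2, -1.1, 6.3]
opening: 0.0138
gripper_force: 30.0
```

The force fell away, so the clips snapped, and pan plus height match home. I'll ease up to unload the pan and check.

drive_tool(
  increments=[
    {"tx":0,"ty":0,"tz":-0.04,"ax":0,"ay":0,"az":0},
    {"tx":0,"ty":0,"tz":-0.08,"ax":0,"ay":0,"az":0},
    {"tx":0,"ty":0,"tz":-0.13,"ax":0,"ay":0,"az":0},
    {"tx":0,"ty":0,"tz":-0.13,"ax":0,"ay":0,"az":0},
  ],
  grip=5,
)

```text
clock: 16.25
tool_pos: [0.5116, -0.254, 0.2328]
orientation: [-0.481, -3.104, -0.0]
force: [1.6, -1.2, 1.1]
opening: 0.0137
gripper_force: 30.0
```

```bash
python3 off.py | grep -v -i -E "bar|tip"
```

```text
16.25 [ 0.51156438 -0.25396295  0.23278809] [ 1.62443317 -1.21270272  1.06482189]
scene blue [235 285  21  24 292] [245.9 296.5] rimframe at z [[59.8, 1.3], [66.7, -1.2]]
side blue [308 271   7  20  78] [310.9 277.6] rimframe at z [[-66.4, 22.2], [-65.3, 7.9]]
side blue [394 275   7  15  72] [397.2 280.8] rimframe at z [[68.0, 22.9], [65.7, 8.6]]
```

drive_tool(
  increments=[
    {"tx":0,"ty":0,"tz":0,"ax":0,"ay":0,"az":0},
    {"tx":0,"ty":0,"tz":0,"ax":0,"ay":0,"az":0},
    {"tx":0,"ty":0,"tz":0,"ax":0,"ay":0,"az":0},
    {"tx":0,"ty":0,"tz":0,"ax":0,"ay":0,"az":0},
    {"tx":0,"ty":0,"tz":-0.4,"ax":0,"ay":0,"az":0},
    {"tx":0,"ty":0,"tz":-1.2,"ax":0,"ay":0,"az":0},
    {"tx":0,"ty":0,"tz":-2.2,"ax":0,"ay":0,"az":0},
    {"tx":0,"ty":0,"tz":-3,"ax":0,"ay":0,"az":0},
    {"tx":0,"ty":0,"tz":-3,"ax":0,"ay":0,"az":0},
    {"tx":0,"ty":0,"tz":-3,"ax":0,"ay":0,"az":0},
  ],
  grip=60,
)

```text
clock: 18.0
tool_pos: [0.5115, -0.2539, 0.3828]
orientation: [-0.482, -3.104, -0.0]
force: [0.7, -0.2, -0.4]
opening: 0.0598
gripper_force: 0.0
```

Run:
```python
from h import *
s=sensors.read_state(); print(s['clock'],s['opening'],s['tool_pos'],s['force'])
c=np.array([.5141,-.2547]); th=-.309; Q=np.array([[np.cos(th),-np.sin(th)],[np.sin(th),np.cos(th)]])
for n,w in [('scene',(160,190,310,340)),('side',(280,220,430,370)),('wrist',(150,0,500,320))]:
    f=grab(n); m=cv2.inRange(cv2.cvtColor(f['image'],cv2.COLOR_BGR2HSV),(105,110,50),(130,255,255)); m2=np.zeros_like(m); x0,y0,x1,y1=w; m2[y0:y1,x0:x1]=m[y0:y1,x0:x1]
    k,l,st,ce=cv2.connectedComponentsWithStats(m2)
    for i in range(1,k):
        if st[i,4]>12: print(n,st[i],ce[i].round(1),[(Q.T@(onz(f,ce[i],.102+h)[:2]-c)*1000).round(1).tolist() for h in (.02,.032)])
    for r in imaging.tip_of('bar',n)[:2]: print(n,'bar',round(r['score'],2),(Q.T@(onz(f,r['point'],.156)[:2]-c)*1000).round(1))
```

```text
18.0 0.05984305457058967 [ 0.51145667 -0.25390864  0.38282791] [ 0.67318897 -0.20562547 -0.36336343]
scene [195 237  17  12  77] [202.9 242.6] [[-80.7, 3.0], [-70.5, 0.4]]
scene [235 284  21  25 294] [245.8 296.2] [[61.1, 0.8], [68.0, -1.7]]
scene bar 0.83 [-214.   267.9]
scene bar 0.56 [ 3.2 -3. ]
side [308 271   7  20  77] [310.8 277.6] [[-66.3, 18.4], [-65.2, 4.2]]
side [394 274   7  15  74] [397.1 279.9] [[67.5, 21.1], [65.2, 6.8]]
side bar 0.74 [-284.   186.7]
side bar 0.56 [  1.4 -10.4]
wrist [295 115  34  12 395] [312.  120.5] [[-65.4, -0.6], [-65.9, -0.6]]
wrist [297 249  30  10 298] [311.5 253.5] [[70.2, -0.9], [65.0, -0.9]]
wrist bar 0.72 [-1.2  0.5]
```

The lid is centred, the clips are symmetric, and the gripper is clear. Handing in.

```bash
python3 -c "
from cell import env
print(env.hand_in())"
```

```text
the job is handed in; nothing more can be done
None
```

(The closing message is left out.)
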